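# Find the access hatch of the bench service box

## Robot

A 6-joint arm with a two-finger parallel gripper is mounted at the origin on a cart in front of the work surface, level with it; the furniture and walls round the work are solid. World frame = base frame: x ahead of the robot, y to its left, z up, the work surface at z = 0. Lengths are in m, angles in rad, forces in N, time in s.
With the tool pointing down it reaches from about 0.3 to 0.75 m from the base axis. Payload 8.5 kg.
Tool frame: the origin (TCP) lies at the very end of the fingers, on their centre line; the grasp point (between the pads) lies 19 mm behind it; z points along the fingers, y is the line along which they close (so a half turn about z gives the same grasp; the last joint's range is limited). The gripper opens to 85 mm and grips with 20 to 120 N. Pads are 22 mm wide; open, the fingers measure 114 mm over their backs; the gripper's body (76 mm by 85 mm) begins 54 mm behind the grasp point. The pads swing forward as they close: fully open they stand 13 mm farther back than shut.
Start: joints at [-1.358, 0.381, 1.297, -0, 1.464, -0.215], TCP at [0.228, -0.5, 0.231] pointing down, gripper open.
Joint ranges: [-3.11, 3.11], [-0.89, 2.33], [0.22, 2.48], [-1.42, 4.56], [0.17, 2.85], [-2.88, 2.88]. Speed limits (rad/s): [2.39, 2.39, 3.14, 3.14, 3.14, 3.14].

## Interface

Orientations are given as a unit quaternion [w, x, y, z].
In Python, from cell import r gives the robot as it stands. Calls block until the motion is done:
- r.move_pose(position, orientation): joint-space move of the TCP to a pose.
- r.move_l(position, max_speed=0.15, orientation=None, stop_force=None): straight line of the TCP; orientation=None keeps the orientation; max_speed is the mean speed in m/s. With stop_force (N) it stops when the force on the tool has changed by that much, and returns True; else False.
- r.move_joints(angles): joint-space move.
- r.grip(opening): opening from 0.0 (shut) to 1.0 (fully open); the grip force is fixed at half the most; returns when the fingers have stopped.
- r.hold(seconds).
- r.inverse_kinematics(position, orientation): joint angles nearest the present ones, or None.
- r.sense(): the state.
- r.capture(name): name is "side" or "top"; returns a dict with "frame" (420x560x3 uint8, red, green, blue), "fx", "fy", "cx", "cy" (pixels), "origin" and "rotation" of the camera in the world. Camera axes: x right, y up, looking along -z (the intrinsics and any distortion apply to the point x, -y, -z); pixel columns grow to the right and rows downward; lengths in m; the calibration is good to about 2 mm. A picture is of the moment at which its call begins. There is no depth.
A pose or a line that the arm cannot do raises r.Unreachable and nothing moves.
- r.finish_job(): hands the job in; it is judged then, once.
The state is a dict: "clock": time; "joint_positions": joint angles; "joint_vel": joint speeds; "effort": joint torques, N m; "position": TCP position; "ee_rot": TCP orientation; "ft_force": force on the tool from outside, world axes, zero at the start; "torque": the same for the moment, N m; "opening": opening from 0.0 (shut) to 1.0 (fully open); "grip_force": force on a finger pad.
Only numpy, scipy, OpenCV 4.12 (cv2) and the standard library are available. Lean on these libraries where they do the work, as an engineer would, in place of code of your own. Each camera call takes 0.05 s, during which the arm holds its last target. There are 200 camera calls.

## Task

The service box on the worktop has four identical steel covers: three are blanks screwed down from below, one is the tilting hatch to the sockets. Press the covers lightly on their ribbed back ends, one after another, until you find the one that rocks; then push its raised front edge up and back until the hatch stands upright or leans back, and leave it open. Do not disturb the bottle, the roll of tape or the screwdriver beside the box.

Things in the scene. Friction and masses are not known exactly. Their poses are not given: they have to be found in the camera images.
- service_box: Bench service box: aluminium trunking with black end caps and four identical steel covers in a row on top, 150 mm deep (x), 372 mm long (y), 75 mm high, fixed. Origin under its centre on the worktop; x to its back (away from the robot at yaw 0), y along the row. Bay middles at y = -129, -43, +43, +129 mm, x = 0. A cable gland and a brass nipple stick out 24 mm at the +y end.
- bay_a: One of the four bays; which letter lies where along the box changes every time. Origin in the bay's middle at worktop level, axes as the box. Its cover is a steel plate 118 mm (x) by 76 mm (y), 5 mm thick, spanning x = -59 to +59 mm, top flush with the box's top at z = 75 mm, gaps of 1.5 to 2 mm round it.
- bay_b: As bay_a. Each cover's pivot pins lie on a line along y at x = +13 mm, z = 72.5 mm: its front edge is 72 mm from the pins, its back edge 46 mm.
- bay_c: As bay_a. Four low rubber ribs across each cover at x = 31 to 56 mm, 46 mm long, mark where to press. The bay is hollow: nothing under the back part of the cover down to z = 10 mm.
- bay_d: As bay_a.
- cover_a (a joint): Angle of the cover of bay_a, rad: 0 shut and flush, growing as its back part goes down and its front edge rises; 1.57 upright, end stop at 1.85 (leaning back). Three of the four covers are screwed down and stay at 0; only the hatch turns.
- cover_b (a joint): As cover_a, for bay_b. The hatch, whichever it is, yields to about 5 N pressed 20 mm behind the pins (3 N at the ribs' middle); its pins are stiff, so it stays at any angle where it is left.
- cover_c (a joint): As cover_a, for bay_c. Led up and back in an arc round the pins, the hatch's front edge follows the finger. Pushed straight back while it is tilted less than about 0.9 rad, it can bind against the finger by friction.
- cover_d (a joint): As cover_a, for bay_d.
- thread_lock: Bystander: small brown dropper bottle, 33 mm across, 102 mm tall, standing behind the box. Origin at the centre of its foot.
- electrical_tape: Bystander: roll of black tape lying flat, 68 mm across, 19 mm high, at the right end of the box. Origin at the centre of its underside.
- screwdriver_blue: Bystander: blue-handled screwdriver, 178 mm long, 25 mm thick, lying along the front of the box. Origin at the centre of its underside.

How it is judged:
By the outcome, as a careful person would: the job done as asked, in the order asked, and still so for the second after the job is handed in, with the robot touching nothing.
It also fails if it takes over 58 s, if anything falls off the work surface, if the arm or the gripper's body presses on something with over 40 N, if the wrist force passes 120 N, or if a joint passes its speed limit or range.

## Working session

There is one attempt and no reset: what is moved stays moved. The work goes in short steps, each a Python script; the robot and the scene stay as the last script left them, time stands still between calls to the robot, and variables do not carry over. Pictures are saved under pics/ and viewed, at most 10 in all, crops included, and the job is handed in when it is done.

```bash
mkdir -p pics
python3 - <<'E'
from cell import r
import cv2
s=r.sense(); print(s["clock"],s["position"],s["ee_rot"],s["ft_force"])
for n in("top","side"):
    c=r.capture(n); cv2.imwrite(f"pics/{n}0.png",c["frame"][:,:,::-1]); print({k:v for k,v in c.items() if k!="frame"})
E
```

```text
0.0 [ 0.22812157 -0.50014082  0.23070724] [-7.37780972e-04  9.77208030e-01  2.12282644e-01  7.76492871e-06] [ 0.1049442  -0.18216629  0.70113136]
{'fx': 532.6883234141982, 'fy': 532.6883234141982, 'cx': 282.26753831532153, 'cy': 203.02847380384466, 'origin': array([ 0.37600598, -0.2592037 ,  0.96240077]), 'rotation': array([ 0.71015817,  0.07055388, -0.04650974, -0.69895234])}
{'fx': 493.4588619662673, 'fy': 493.4588619662673, 'cx': 277.8404358371713, 'cy': 211.5355709881542, 'origin': array([0.20164157, 0.45931003, 0.73447402]), 'rotation': array([-0.20600828, -0.08489206,  0.4094207 ,  0.88471951])}
```

View pics/top0.png

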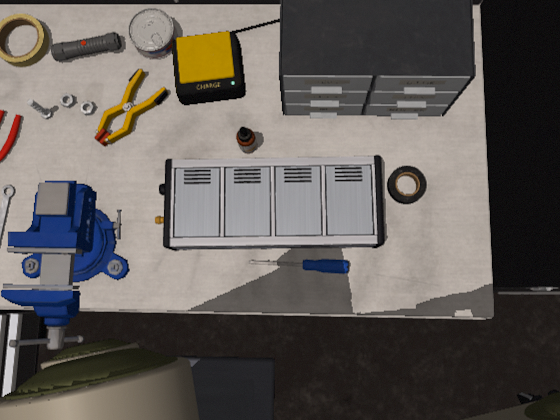

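View pics/side0.png

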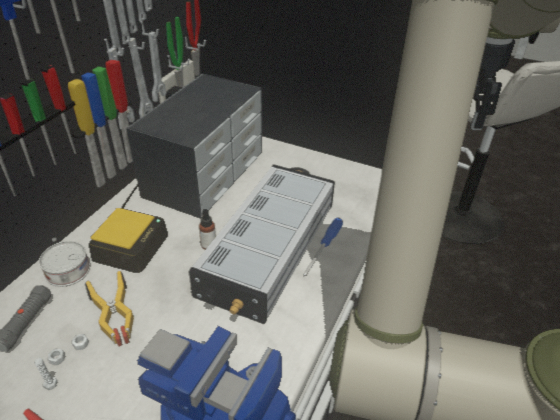

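The top view shows the box at about (165–383, 156–248), with its long axis along world y and the cover ribs at about (197, 176), (247, 176), (298, 175) and (347, 174). The bottle is behind at (246, 138), the tape at (407, 184) and the screwdriver in front at (320, 265). The side view agrees: all covers are shut and the front is clear.

```bash
cat > h.py <<'E'
import numpy as np, cv2
from scipy.spatial.transform import Rotation as R
def ray(c,u,v,z):
    q=c["rotation"]; M=R.from_quat([q[1],q[2],q[3],q[0]]).as_matrix()
    d=M@np.array([(u-c["cx"])/c["fx"],-(v-c["cy"])/c["fy"],-1]); o=np.array(c["origin"])
    return o+d*(z-o[2])/d[2]
E
python3 - <<'E'
from h import *
from cell import r
c=r.capture("top"); f=c["frame"]; hsv=cv2.cvtColor(f,cv2.COLOR_RGB2HSV); g=hsv[:,:,2]
# ribs: dark stripes, closed into blobs
m=(g<110).astype(np.uint8)*255; m[:162]=0; m[192:]=0; m[:,:176]=0; m[:,372:]=0
m=cv2.morphologyEx(m,cv2.MORPH_CLOSE,np.ones((5,3),np.uint8)); m=cv2.morphologyEx(m,cv2.MORPH_OPEN,np.ones((3,9),np.uint8))
n,l,st,ce=cv2.connectedComponentsWithStats(m)
P=[]
for i in range(1,n):
    x,y,w,h,a=st[i]
    if a<150: print("skip",st[i]); continue
    p=ray(c,x+w/2-.5,y+h/2-.5,.0755); P.append(p); e=ray(c,x,y,.0755)-ray(c,x+w,y+h,.0755)
    print(st[i],p.round(4),"size",e[:2].round(4))
P=np.array(sorted(P,key=lambda p:p[1]))
k=np.polyfit(P[:,1],P[:,0],1); print("slope",k,"spacing",np.diff(P[:,1]))
# box outline check by eye pixels
for uv in((165,160),(380,156),(383,244),(165,248)): print(uv,ray(c,*uv,.075).round(4))
for uv in((246,135),):print("bottle",ray(c,*uv,.1).round(3))
cv2.imwrite("pics/top_crop.png",cv2.resize(f[145:260,150:395,::-1],None,fx=3.2,fy=3.2,interpolation=cv2.INTER_CUBIC))
E
```

```text
[335 165  27  16 406] [ 0.5782 -0.3383  0.0755] size [0.0273 0.0456]
[184 167  27  17 416] [ 0.5709 -0.0805  0.0755] size [0.0292 0.0479]
[234 169  27  14 378] [ 0.571  -0.1664  0.0755] size [0.0239 0.0469]
[284 168  27  14 378] [ 0.5738 -0.2517  0.0755] size [0.0239 0.0463]
slope [-0.02860429  0.56750658] spacing [0.08653585 0.085319   0.08591994]
(165, 160) [ 0.5969 -0.0236  0.075 ]
(380, 156) [ 0.6077 -0.3927  0.075 ]
(383, 244) [ 0.4576 -0.3959  0.075 ]
(165, 248) [ 0.4452 -0.032   0.075 ]
bottle [ 0.635 -0.165  0.1  ]
```

View pics/top_crop.png

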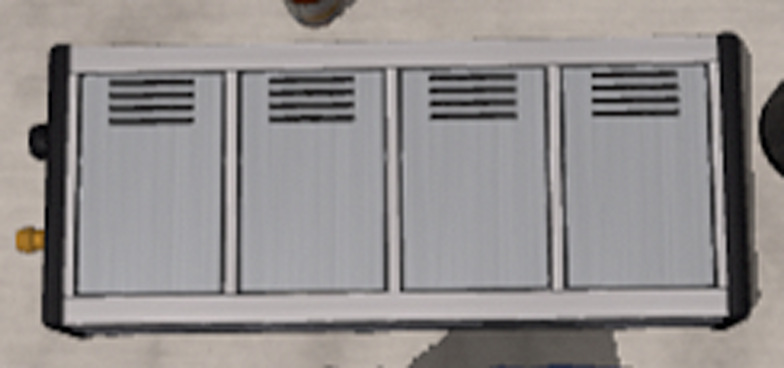

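The crop shows four covers with clean gaps. The rib spacing of about 86 mm and rib size of about 25×46 mm match the spec, which puts the box centre near (0.530, −0.2105) with yaw of about 0.03. The next step is to shut the gripper and probe the covers from the right.

```bash
cat >> h.py <<'E'
C=np.array([.5297,-.2105]); YAW=.030
def Q(): return np.array([0,np.cos(YAW/2),np.sin(YAW/2),0])
def W(bx,by,z):
    c,s=np.cos(YAW),np.sin(YAW); return np.array([C[0]+c*bx-s*by,C[1]+s*bx+c*by,z])
E
python3 - <<'E'
from h import *
from cell import r
r.grip(0.0)
for by in(-.129,-.043,.043,.129):
    r.move_pose(W(.0435,by,.115),Q()); r.move_l(W(.0435,by,.085),.1)
    hit=r.move_l(W(.0435,by,.066),.02,stop_force=7)
    s=r.sense(); print(by,hit,s["position"].round(4),s["ft_force"].round(2),round(s["clock"],2))
    if not hit: break
    r.move_l(W(.0435,by,.115),.15)
E
```

```text
-0.129 True [ 0.5771 -0.3382  0.0751] [-2.06  0.54  5.08] 3.45
-0.043 True [ 0.5745 -0.2522  0.0751] [-1.25  0.53  5.64] 5.34
0.043 False [ 0.5719 -0.1662  0.0659] [-0.78  0.35  2.7 ] 7.74
```

The −129 and −43 mm covers are solid, and the +43 mm one rocks. I'll press it deeper to tilt it to about 1 rad, then lift away and look.

Run:
```python
from h import *
from cell import r
by=.043
hit=r.move_l(W(.0435,by,.044),.04,stop_force=25)
s=r.sense(); print(hit,s["position"].round(4),s["ft_force"].round(2))
r.move_l(W(.0435,by,.2),.15)
r.move_l(W(-.075,by,.2),.2)
for th in np.linspace(.9,1.75,5):
    print(th, r.inverse_kinematics(W(.013-.072*np.cos(th)-.015,by,.0725+.072*np.sin(th)-.02),Q()) is not None)
for n in("top","side"):
    c=r.capture(n); cv2.imwrite(f"pics/{n}1.png",c["frame"][:,:,::-1])
print(r.sense()["clock"])
a=[cv2.imread(f"pics/{n}1.png") for n in("top","side")]
cv2.imwrite("pics/both1.png",np.hstack([a[0][100:300,120:420],cv2.resize(a[1][120:340,160:380],(200,200))]).repeat(1,0))
```

```text
False [ 0.5717 -0.1661  0.0437] [ 0.25  0.03 -0.14]
0.9 True
1.1125 True
1.325 True
1.5375 True
1.75 True
10.475
```

View pics/side1.png

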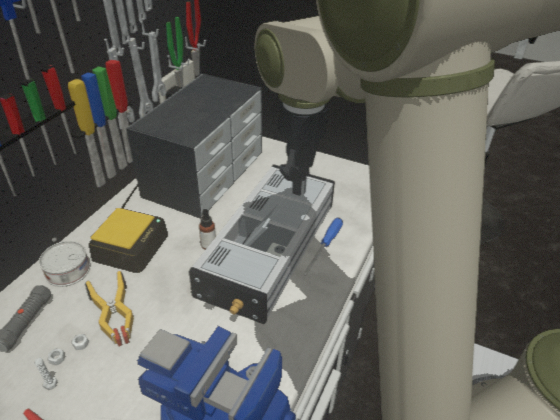

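The hatch bay now looks open at about (265, 235), with the bay interior visible, but the plate's attitude isn't clear. I'll zoom in.

Run:
```python
import cv2,numpy as np
a=cv2.imread("pics/side1.png")[150:290,190:340]; b=cv2.imread("pics/top1.png")[120:270,150:300]
cv2.imwrite("pics/z1.png",np.hstack([cv2.resize(a,(400,400),interpolation=2),cv2.resize(b,(400,400),interpolation=2)]))
```

```text
(no output)
```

View pics/z1.png

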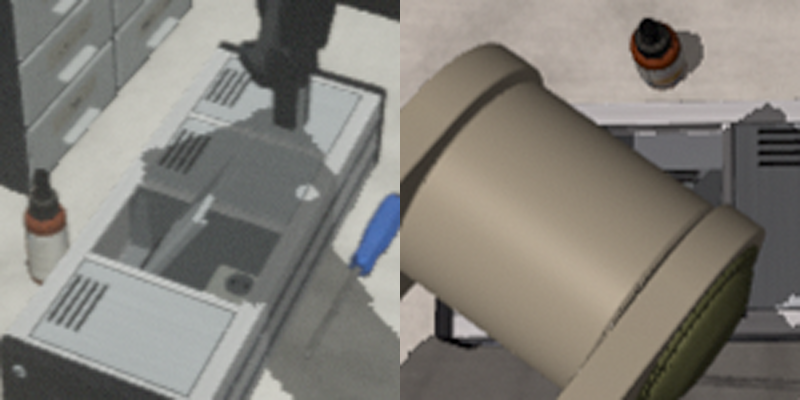

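The plate is standing up in the bay and appears edge-on from the side camera, so its tilt is about 1.1 rad, as intended. I'll now lead the front edge up and back in an arc.

Run:
```python
from h import *
from cell import r
by=.043
def P(th): return W(.013-.072*np.cos(th)-.0025-.011,by,.0725+.072*np.sin(th)-.015)
p0=P(.8); r.move_l(W(-.085,by,p0[2]),.15); r.move_l(p0,.08,stop_force=15)
for th in np.arange(.9,1.81,.1):
    hit=r.move_l(P(th),.06,stop_force=20); s=r.sense()
    print(round(th,2),hit,s["ft_force"].round(1),s["position"].round(3))
    if hit: break
p=s["position"]; 
if not hit:
    r.move_l(p+[-.06,0,.0],.15); r.move_l(p+[-.06,0,.12],.2); r.move_pose([.3,-.45,.26],Q())
for n in("top","side"):
    c=r.capture(n); cv2.imwrite(f"pics/{n}2.png",c["frame"][:,:,::-1])
a=cv2.imread("pics/side2.png")[120:300,180:360]; b=cv2.imread("pics/top2.png")[110:290,150:400]
cv2.imwrite("pics/z2.png",np.hstack([cv2.resize(a,(360,360),interpolation=2),cv2.resize(b,(440,360),interpolation=2)]))
print(r.sense()["clock"])
```

```text
0.9 False [-0.8  0.5 -0.5] [ 0.483 -0.169  0.114]
1.0 False [-0.2 -0.  -0.2] [ 0.489 -0.169  0.118]
1.1 False [ 0.   0.9 -0.6] [ 0.495 -0.169  0.122]
1.2 False [0.4 0.5 0.6] [ 0.502 -0.168  0.125]
1.3 False [ 0.3 -0.1 -0.3] [ 0.509 -0.168  0.127]
1.4 False [ 0.8 -0.4 -0.1] [ 0.516 -0.168  0.128]
1.5 False [-0.2  0.5  0.1] [ 0.523 -0.168  0.129]
1.6 False [ 0.  -0.2 -0.1] [ 0.53  -0.167  0.129]
1.7 False [ 0.  -0.4  0.3] [ 0.538 -0.167  0.129]
1.8 False [-1.2 -0.5 -1. ] [ 0.545 -0.167  0.127]
17.1583
```

View pics/z2.png

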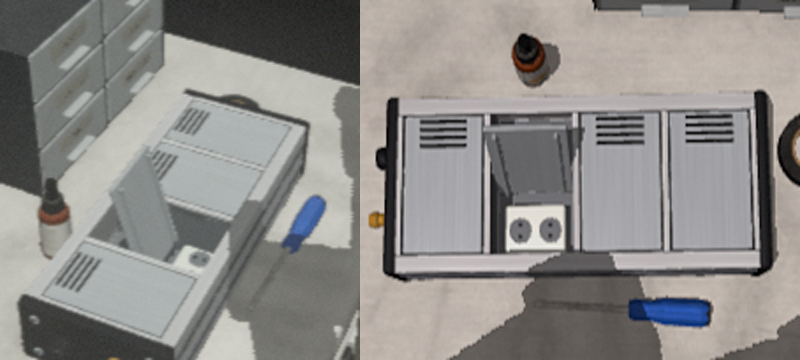

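The hatch is open with the sockets visible, and it leans back. The bottle, tape and screwdriver are where they were. I'll check the angle from the plate's top edge at top-view pixel (248, 174), then hand in.

Run:
```python
from h import *
from cell import r
c=r.capture("top"); p=ray(c,248,174,.143); b=p[:2]-W(0,.043,0)[:2]; bx=b[0]+b[1]*YAW
th=np.pi/2+np.arcsin((bx-.013)/.072); print(p.round(4),bx.round(4),th)
if 1.6<th<1.95: print(r.finish_job())
```

```text
[ 0.5586 -0.175   0.143 ] 0.03 1.8092431016022243
the job is handed in; nothing more can be done
None
```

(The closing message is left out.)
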